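Tub on the scale, then hold the sprung bin lid open for the cook

ROBOT

A 7-joint arm with a two-finger parallel gripper is mounted at the origin on a cart in front of the work surface, level with it; the furniture and walls round the work are solid. World frame = base frame: x ahead of the robot, y to its left, z up, the work surface at z = 0. Lengths are in m, angles in rad, forces in N, time in s.
With the tool pointing down it reaches from about 0.425 to 0.95 m from the base axis. Payload 4.7 kg.
Tool frame: the origin (TCP) lies midway between the tips of the shut fingers; the grasp point (between the pads) lies 19 mm behind it; z points along the fingers, x is the direction in which the jaws open and shut, and the axes are right-handed (so a half turn about z gives the same grasp; the last joint's range is limited). The gripper opens to 85 mm and grips with 20 to 120 N. Pads are 22 mm wide; open, the fingers measure 114 mm over their backs; the gripper's body (76 mm by 85 mm) begins 54 mm behind the grasp point. The pads swing forward as they close: fully open they stand 13 mm farther back than shut.
Start: joints at [-1.342, 0.469, -0.049, 1.532, 0.024, 1.141, -0.082], TCP at [0.172, 0.653, 0.231] pointing down, gripper open.
Joint ranges: [-2.59, 2.59], [-0.33, 1.99], [-1.39, 1.29], [0.1, 2.45], [-1.04, 4.18], [0.21, 1.99], [-2.66, 2.66]. Speed limits (rad/s): [2.57, 2.57, 3.14, 3.14, 3.14, 3.14, 3.14].

INTERFACE

Orientations are given as a unit quaternion [x, y, z, w].
In Python, from rig import telemetry, cams, workorder gives the robot as it stands.
- The arm moves only by the tool jog_arm, never from a script. Its argument "moves" is a list of rows, each a list of 4 numbers: the shift along the tool's x, y, z in mm, then the turn about the tool's z in degrees. A call has exactly 5 rows; each row shifts and turns the commanded pose from where the row before left it, along the tool's axes as they then stand; what a row does not reach is not made up. A row lasts 1/8 s, in which the tool goes at most 62.5 mm and 10.7 degrees, less where a joint would pass 70% of its speed; a pose out of reach is approached as far as the arm can. A call with a gripper value outside its range is refused whole. "grip" is the closure in counts, from 0 (fully open) to 255 (shut), set as the call begins (left out, the last holds). The fingers move at their own pace and stop on an object; "squeeze" is the grip in N (left out, the last holds). Time passes only in rows, so rows that do not move let the fingers close, or fill a call up. It gives the time, the measured TCP pose, the force and the opening at its end, in the units of the state.
- telemetry.sense(): the state, without advancing time (a new reading comes with each control period).
- cams.snapshot(name): name is "scene" or "side" or "wrist"; returns (picture, depth): 400x640x3 uint8, red, green, blue; 400x640 float32, m along the optical axis (not along the pixel's ray), 0 where there is no reading.
- cams.camera_info(name): a dict with "intrinsics" (3x3 intrinsics, pixels), "R" (3x3) and "t" (3): a world point X has camera coordinates R X + t. Camera axes: x right, y down, z forward; pixel columns grow to the right and rows downward; lengths in m; the calibration is good to about 2 mm. A picture is of the moment at which its call begins: read the wrist's pose just before it. camera_info takes no time and is no camera call; for the wrist camera it gives the pose at the moment of the call.
- workorder.close_job(): hands the job in, once; it reports no verdict.
The state is a dict: "clock": time; "joint_pos": joint angles; "qd": joint speeds; "effort": joint torques, N m; "tcp_pos": TCP position; "eef_rot": TCP orientation; "contact_force": force on the tool from outside, world axes, zero at the start; "ft_torque": the same for the moment, N m; "width": opening from 0.0 (shut) to 1.0 (fully open).
Only numpy, scipy, OpenCV 4.12 (cv2) and the standard library are available. Lean on these libraries where they do the work, as an engineer would, in place of code of your own. Each camera call takes 0.05 s, during which the arm holds its last target. There are 200 camera calls.

TASK

I am about to weigh out hazelnuts and need both my hands for it. Set the empty white tub gently, upright, in the middle of the scale's platter and let go of it, then lift the spring-closed lid of the steel bin (the one with the black bar handle) and hold it half open, at 45 degrees from shut, steady and not back against its stop. Finish while you are still holding the lid there (it shuts if let go), and leave the other things where they stand.

Things in the scene. Friction and masses are not known exactly. Their poses are not given: they have to be found in the camera images.
- tub_center (a point): centre (half-way up, on the axis) of the empty white plastic tub: open-topped, round, 111 mm high, about 94 mm across the base and 115 mm across the rim, wall and rim 4 to 7 mm thick, 90 g (hidden: 60 to 130 g). It stands upright on the table; point z is up its axis. Too wide to grasp across the outside by most grippers: pinch its wall at the rim from above, about 54 mm from the axis, 10 to 15 mm below the rim
- platter_center (a point): centre of the top face of the grey scale's square platter, which lies 106 mm above the table. Platter about 201 mm (x of this point, away from the display) by 231 mm (y), level; it gives at most 3 mm when loaded. The scale (293x257x106 mm, heavy, fixed) carries its lower display panel on the -x side
- bin: the ingredient bin: stainless box 190 mm deep (its x) by 200 mm wide (its y), about 131 mm high with the lid shut, fixed on the table; origin at the centre of its underside, front (handle side) faces its -x. It holds hazelnuts. Nearby, a wall shelf overhangs the back of the table beyond x = 0.59 m, its underside 690 mm above the table: keep the wrist and forearm out from under it
- lid_hinge (a point): middle of the lid's hinge line at the bin's rear top edge, fixed to the bin, 125 mm above the table; the line runs along this point's y
- lid_handle (a point): middle of the black bar grip on the lid, moving with the lid: a round horizontal bar 16 mm thick and 108 mm long along the bin's y, parallel to the hinge line and 245 mm from it (42 mm clear ahead of the lid's front edge, free all round in its middle 95 mm). Shut, it is in front of the bin and 128 mm above the table; it can be pinched from above, the fingers in front of and behind the bar, and may turn between them as the lid swings
- bin_lid (a joint): lid angle in rad: 0 shut (level), grows as the lid's front rises and swings back over the hinge, end stop at 1.40 (80 degrees). 45 degrees is 0.785, the handle then 175 mm above the hinge line and 171 mm in front of it. Gravity and a hinge spring shut the lid from every angle: at the handle this takes about 2 N at right angles to the lid
- timer_center (a point): red-topped round kitchen timer, 65x65x46 mm, a bystander to leave alone; point at its centre
- salt_center (a point): salt shaker with grey cap, 44x44x90 mm, a bystander to leave alone; point at its centre
- syrup_center (a point): small square amber jar with pink cap, 37x46x74 mm, a bystander to leave alone; point at its centre

How it is judged:
On the way:
1. the tub stands upright and released in the middle of the scale's platter (horizontal distance between tub_center and platter_center below 0.035 m and z of tub_center in the frame of platter_center between 0.048 and 0.063 m and angle between tub_center's own z axis and vertical below 0.08 rad and contact force between tub and scale above 0.3 N and contact force between tub and the arm below 0.05 N and contact force between tub and the fingers below 0.05 N and linear speed of tub below 0.02 m/s), for 0.3 s.
At the end, for the whole second after the job is handed in: The tub stands upright on the platter alone, its axis within 35 mm of the platter's centre, untouched by the robot and at rest, and the robot (nothing else) holds the lid still, open 45 degrees from shut within 8 degrees (0.646 to 0.925 rad) (all of step 1 and value of joint bin_lid between 0.646 and 0.925 rad and velocity of joint bin_lid between -0.1 and 0.1 rad/s and contact force between any of the fingers, the arm and bin_lid above 0.8 N and contact force between bin_lid and tub below 0.1 N); the arm keeps its last pose, push and grip.
It fails at once if a bystander (timer, salt shaker or amber jar) is shifted by more than 25 mm or knocked over (distance of any of timer_center, salt_center, syrup_center from where it was at the start of the episode above 0.025 m).
It fails at once if the tub is dropped or thrown (faster than 0.45 m/s, as after a fall of 10 mm, while not held) (linear speed of tub above 0.45 m/s and contact force between tub and the fingers below 0.02 N and contact force between tub and the arm below 0.02 N).
It fails at once if the tub or the arm bears on the scale with more than 25 N (contact force between any of tub, the arm and scale above 25 N).
It also fails if it takes over 58 s, if anything falls off the work surface, if the arm or the gripper's body presses on something with over 40 N, if the wrist force passes 120 N, or if a joint passes its speed limit or range.

## Working session

There is one attempt and no reset: what is moved stays moved. The work goes in short steps, Python scripts to look and compute and a tool call to move; the robot and the scene stay as the last step left them, time stands still between calls to the robot, and variables do not carry over. Pictures are saved under pics/ and viewed, about 8 in all and at most 12, crops included, and the job is handed in when it is done.

Besides the shell and the picture viewer there is one more tool, called after "Emit:" as name(argument=value, ...) on one line, values as JSON. jog_arm: Moves the arm, as the interface text tells. Its arguments: {"type":"object","properties":{"moves":{"type":"array"},"grip":{"type":"number"},"squeeze":{"type":"number"}},"required":["moves"]}

```bash
mkdir -p pics; ls; cat > h.py <<'E'
import numpy as np, cv2
from rig import telemetry, cams, workorder
def grab(n):
    i=cams.camera_info(n); p,d=cams.snapshot(n); np.savez(f'/tmp/{n}.npz',p=p,d=d,K=i['intrinsics'],R=i['R'],t=i['t'])
    return p,d
def cloud(n):
    f=np.load(f'/tmp/{n}.npz'); d=f['d']; K=f['K']; v,u=np.mgrid[:400,:640]
    c=np.stack([(u-K[0,2])/K[0,0]*d,(v-K[1,2])/K[1,1]*d,d],-1)
    X=(c-f['t'])@f['R']; X[d==0]=np.nan
    return X,f['p']
E
python3 - <<'E'
from h import *
for n in('scene','side'):
    p,d=grab(n); cv2.imwrite(f'pics/{n}0.png',p[...,::-1])
    print(n,cams.camera_info(n))
s=telemetry.sense(); print(s)
E
```

```text
pics
scene {'intrinsics': array([[381.96751748,   0.        , 320.93472402],
       [  0.        , 381.96751748, 198.91436608],
       [  0.        ,   0.        ,   1.        ]]), 'R': array([[ 0.8829619 , -0.46911015,  0.01771891],
       [-0.24562842, -0.49383005, -0.8341454 ],
       [ 0.4000562 ,  0.73216634, -0.55125991]]), 't': array([-0.50754394,  0.24682379,  0.98631136])}
side {'intrinsics': array([[480.34658141,   0.        , 315.10943885],
       [  0.        , 480.34658141, 201.13731945],
       [  0.        ,   0.        ,   1.        ]]), 'R': array([[-0.99304999, -0.11658342,  0.01612537],
       [-0.0877913 ,  0.6425099 , -0.76123171],
       [ 0.07838629, -0.75735681, -0.64827945]]), 't': array([0.57811349, 0.13864045, 1.57054885])}
{'clock': 0.1, 'joint_pos': array([-1.34190815,  0.46937531, -0.04860622,  1.53355988,  0.02411598,
        1.14102171, -0.08233839]), 'qd': array([-0.00145859, -0.0021716 , -0.00115735, -0.00260063,  0.00100049,
       -0.00059145,  0.0005241 ]), 'effort': array([ 9.19246813e-04, -5.11513281e+01, -4.67403803e-02, -2.38387799e+01,
        1.08253083e-02,  4.40394098e-03, -5.95145650e-06]), 'tcp_pos': array([0.17193693, 0.65219235, 0.23036279]), 'eef_rot': array([ 7.92128349e-01,  6.10353904e-01, -6.81704441e-04,  5.70610854e-04]), 'contact_force': array([-1.06821249, -0.20740791,  0.71326467]), 'ft_torque': array([0.01939703, 0.01638445, 0.02778185]), 'width': 0.9983664486387562}
```

View pics/scene0.png

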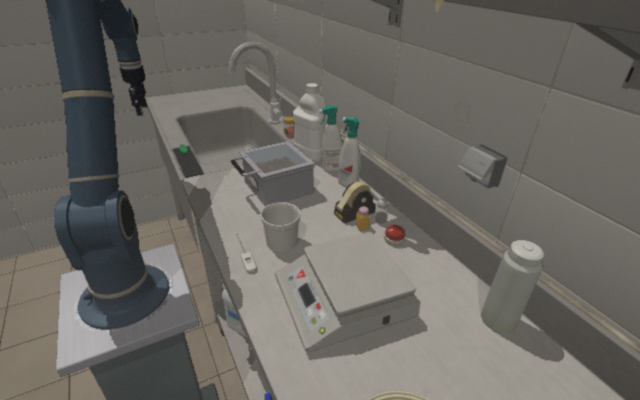

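View pics/side0.png

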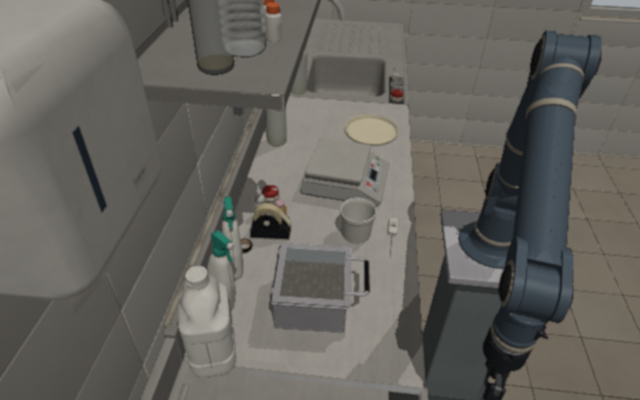

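The scene view shows the bin at (280,170), its bar at about (245,170), the tub at (281,228) and the scale platter at (358,272). It also shows the timer at (395,234) and the amber jar at (363,218). In the side view the tub is at (357,220), the bin at (312,285), the bar at (366,276) and the platter at (345,163). Next I'll get positions from depth.

```bash
python3 - <<'E'
from h import *
np.set_printoptions(precision=3,suppress=True)
for n in('scene','side'):
    X,p=cloud(n); 
    x,y,z=X[...,0],X[...,1],X[...,2]
    # platter
    m=(abs(z-.106)<.006)&(x>.2)&(x<.85)&(y<-.0)&(y>-.8)
    k,lab,st,ce=cv2.connectedComponentsWithStats(m.astype(np.uint8))
    for i in range(1,k):
        if st[i,4]>200:
            q=X[lab==i]; r=cv2.minAreaRect((q[:,:2]*1000).astype(np.float32)); print(n,'z.106',ce[i],st[i,4],q.mean(0),r)
    # tub rim
    m=(abs(z-.111)<.006)&(x>.2)&(x<.85)&(y<.6)&(y>-.8)
    m2=m&(np.abs(p.astype(int).max(-1)-p.min(-1))<60)
    for name,(u,v) in dict(scene=dict(tub=(281,215),bar=(245,172),lidmid=(278,160),jar=(363,222),timer=(395,235)),side=dict(tub=(357,208),bar=(366,276),lidmid=(312,275),jar=(270,195),timer=(270,190)))[n].items():
        print(name,X[v-2:v+3:2,u-2:u+3:2].reshape(-1,3)[::4])
    a=np.zeros((400,640,3),np.uint8)
    m=(z>.085)&(z<.2)&(x>.25)&(x<.75)&(y<.35)
    # rim circle around tub
    u,v=dict(scene=(281,228),side=(357,220))[n]
    w=np.zeros((400,640),bool); w[v-30:v+30,u-26:u+26]=1
    q=X[w&(z>.1)&(z<.118)]; print('rim',len(q),q.mean(0)); 
    if len(q)>5: print(cv2.minEnclosingCircle((q[:,:2]*1000).astype(np.float32)), q[:,2].max())
    q=X[w&(z>.02)&(z<.118)];print(q.min(0),q.max(0))
    u0,v0=dict(scene=(215,120),side=(255,230))[n]
    c=p[v0:v0+110,u0:u0+130]; cv2.imwrite(f'pics/{n}_bin.png',cv2.resize(c,None,fx=3,fy=3,interpolation=2)[...,::-1])
a=[cv2.imread(f'pics/{n}_bin.png') for n in('scene','side')]
cv2.imwrite('pics/bins.png',np.hstack(a))
E
```

```text
scene z.106 [356.756 271.068] 5422 [ 0.52  -0.284  0.104] ((525.481689453125, -272.16558837890625), (234.4315948486328, 201.2860107421875), 83.23099517822266)
tub [[0.46  0.061 0.072]
 [0.465 0.058 0.065]
 [0.47  0.055 0.058]]
bar [[0.455 0.397 0.057]
 [0.456 0.378 0.057]
 [0.423 0.238 0.129]]
lidmid [[0.551 0.301 0.13 ]
 [0.55  0.28  0.132]
 [0.552 0.266 0.13 ]]
jar [[ 0.687 -0.054  0.046]
 [ 0.696 -0.054  0.035]
 [ 0.702 -0.057  0.027]]
timer [[ 0.739 -0.15   0.045]
 [ 0.743 -0.157  0.04 ]
 [ 0.747 -0.162  0.035]]
rim 315 [ 0.442 -0.001  0.106]
((447.0023193359375, -53.49249267578125), 123.4272689819336) 0.11476839803297104
[ 0.386 -0.176  0.02 ] [0.536 0.235 0.115]
side z.106 [339.393 159.64 ] 1536 [ 0.525 -0.258  0.103] ((527.3465576171875, -263.9140625), (238.8748016357422, 199.58094787597656), 83.10792541503906)
tub [[ 0.455 -0.034  0.08 ]
 [ 0.448 -0.035  0.071]
 [ 0.441 -0.035  0.063]]
bar [[0.417 0.301 0.131]
 [0.411 0.309 0.133]
 [0.406 0.315 0.133]]
lidmid [[0.561 0.313 0.127]
 [0.555 0.319 0.126]
 [0.549 0.327 0.129]]
jar [[ 0.761 -0.104  0.044]
 [ 0.753 -0.1    0.039]
 [ 0.748 -0.104  0.027]]
timer [[ 0.767 -0.136  0.04 ]
 [ 0.757 -0.122  0.043]
 [ 0.749 -0.115  0.041]]
rim 202 [0.442 0.016 0.105]
((441.93292236328125, 14.306757926940918), 61.933128356933594) 0.11509035477730314
[ 0.362 -0.197  0.02 ] [0.544 0.076 0.115]
```

View pics/bins.png

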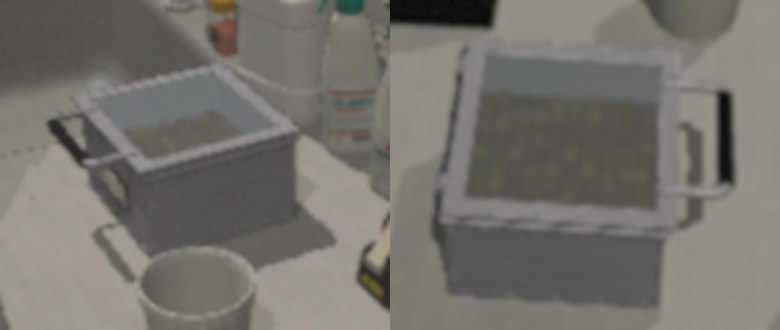

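The crops show the bar clearly. In the side image it runs from (367,261) to (367,292), and in the scene image from (233,161) to (243,173).

```bash
python3 - <<'E'
from h import *
from scipy.optimize import least_squares
np.set_printoptions(precision=4,suppress=True)
def ray(n,u,v,z):
    f=np.load(f'/tmp/{n}.npz');K,R,t=f['K'],f['R'],f['t']
    d=R.T@np.linalg.solve(K,[u,v,1]); o=-R.T@t; return o+d*(z-o[2])/d[2]
for n in('scene','side'):
    X,p=cloud(n); x,y,z=np.moveaxis(X,-1,0)
    q=X[(np.hypot(x-.442,y-.013)<.075)&(z>.1)&(z<.12)]
    f=lambda a:np.abs(np.hypot(q[:,0]-a[0],q[:,1]-a[1])-.0555)
    print(n,'tub',least_squares(f,[.442,.013],loss='soft_l1',f_scale=.002).x)
    q=X[(abs(z-.131)<.007)&(x>.44)&(x<.7)&(y>.14)&(y<.45)]
    r=cv2.minAreaRect((q[:,:2]*1000).astype(np.float32)); print('lid',len(q),np.median(q,0),r,cv2.boxPoints(r).tolist())
    e=dict(scene=[(233,161),(243,173)],side=[(367,261),(367,292)])[n]
    E=[ray(n,u,v,.130) for u,v in e]; print('bar',E, (E[0]+E[1])/2)
    # bystanders
    q=X[(z>.015)&(z<.12)&(x>.6)&(x<.85)&(y>-.25)&(y<.1)]
    H,ex,ey=np.histogram2d(q[:,0],q[:,1],bins=[np.arange(.6,.86,.02),np.arange(-.25,.11,.02)]); print(H.astype(int))
E
```

```text
scene tub [0.4422 0.01  ]
lid 1652 [0.5463 0.2954 0.1308] ((549.001708984375, 308.1971130371094), (220.37026977539062, 214.76283264160156), 1.747964859008789) [[435.5924072265625, 412.1675720214844], [442.143310546875, 197.5046844482422], [662.4110107421875, 204.22665405273438], [655.860107421875, 418.8895263671875]]
bar [array([0.4084, 0.3445, 0.13  ]), array([0.4126, 0.2483, 0.13  ])] [0.4105 0.2964 0.13  ]
[[40 38 37 32  5  0  0  0  0  0  0  0  0  0  0  0  0]
 [18 19 25 26  1  0  0  0  0  0  0  0  0  0  0  0  0]
 [ 0  0  0  0  0  0  0  0  0  0  0  0  1 10 20 12  0]
 [ 0  0  0  0  0  0  0  0  0  0  0  0 44 54 69 23  1]
 [ 0  0  0  0  0  0  0  0  0 51 78 28 49 74 60 14  1]
 [ 0  0  0  0  0  0  0  0  0 57 34  7 54 83 41 18  3]
 [ 0  0  0  0 30 62 22  0  0  0  0  0 26 68 33  5  3]
 [ 0  0  0  0 68 30 22  1  0  5 63  5  8 76 26  5  0]
 [ 0  0  0  0 41 23 16  1  0 98 52  7  0 67 15  0  1]
 [ 0  0  0  0  2  4  2  0  0 21  8  0  0 12  0  0  0]
 [ 0  0  0  0  0  0  0  0  0  0  0  0  0  0  0  0  0]
 [ 0  0  0  0  0  0  0  0  0  0  0  0  0  0  0  0  0]]
side tub [0.4435 0.0162]
lid 4532 [0.5
[... 525 characters left out ...]
  2   6  42   0   0   0   0   0   0   0   0   2   8   6   3]
 [  0   0   0   0   0   0   0   0   0   0   0   0   1   5  50  48  30]
 [  0   0   0   0   0   0   0   0   0   0  25  41   1   7  44  66  72]
 [  0   0   0   0   0   0   0   0   0   0  11  30   0   4  30  53 110]
 [  0   0   0   0   0  10  32   7   0   0   0   0   0   3  24  57 130]
 [  0   0   0   0   3  19  28  36   0   0   6   3   0   3  19  45 116]
 [  0   0   0   0   2  15  24  33   0   0  12  49   0   0   9  43  73]
 [  0   0   0   0   1   2   9   2   0   0   6  33   0   2   8   8  11]
 [  0   0   0   0   0   0   0   0   0   0   0   0   0   0   0   0   0]
 [  0   0   0   0   0   0   0   0   0   0   0   0   0   0   0   0   0]]
```

Emit:
jog_arm(moves=[[-44,38,-5,0],[-44,38,-5,0],[-44,38,-5,0],[-44,38,-5,0],[-44,38,-5,0]], grip=100, squeeze=25)

```text
clock: 0.72
tcp_pos: [0.3003, 0.3895, 0.2562]
eef_rot: [0.792, 0.61, -0.0, 0.0]
contact_force: [1.6, -0.3, 1.0]
width: 0.609
```

Emit:
jog_arm(moves=[[-44,38,0,0],[-44,38,0,0],[-40,34,0,0],[-20,16,0,0],[-4,4,0,0]])

```text
clock: 1.35
tcp_pos: [0.387, 0.2099, 0.2562]
eef_rot: [0.793, 0.609, -0.0, -0.0]
contact_force: [-0.3, 0.6, 0.1]
width: 0.61
```

```bash
python3 - <<'E'
from h import *
p,d=grab('wrist'); cv2.imwrite('pics/w1.png',p[...,::-1])
s=telemetry.sense(); print({k:np.round(s[k],3).tolist() for k in s})
X,p=cloud('wrist'); x,y,z=np.moveaxis(X,-1,0)
from scipy.optimize import least_squares
q=X[(np.hypot(x-.442,y-.013)<.08)&(z>.104)&(z<.12)]
f=lambda a:np.abs(np.hypot(q[:,0]-a[0],q[:,1]-a[1])-.055)
print(len(q),least_squares(f,[.442,.013],loss='soft_l1',f_scale=.002).x,np.percentile(q[:,2],[50,95,100]))
E
```

```text
{'clock': 1.4, 'joint_pos': [-0.783, 0.05, 0.197, 2.035, -0.011, 1.058, 0.731], 'qd': [-0.024, 0.009, -0.03, -0.009, -0.007, -0.001, -0.022], 'effort': [0.018, -25.294, 0.095, -22.666, -0.054, 0.016, 0.045], 'tcp_pos': [0.387, 0.211, 0.256], 'eef_rot': [0.793, 0.61, -0.0, -0.0], 'contact_force': [0.471, -0.44, -0.748], 'ft_torque': [-0.078, -0.031, 0.002], 'width': 0.605}
1517 [0.44058668 0.01317294] [0.10916284 0.11144168 0.11302156]
```

View pics/w1.png

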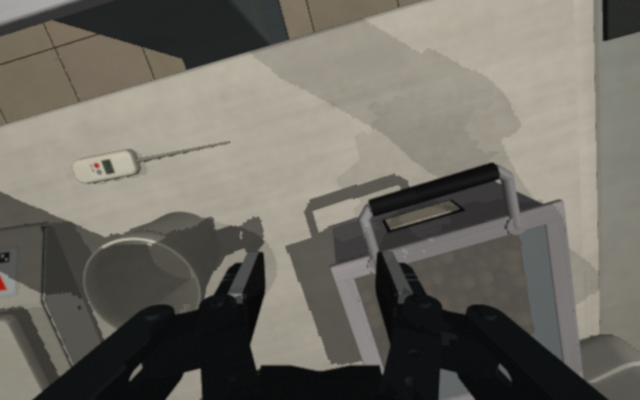

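The tub rim is centred near (148,278) and the bar runs from (372,205) to (497,172). The wrist fit puts the tub at (0.441, 0.013), which agrees with the other cameras.

Emit:
jog_arm(moves=[[-40,34,10,0],[-40,34,10,0],[-30,25,20,0],[-12,10,30,0],[-1,1,20,0]])

```text
clock: 2.02
tcp_pos: [0.4558, 0.0664, 0.1649]
eef_rot: [0.792, 0.61, -0.001, -0.0]
contact_force: [-1.0, 0.9, 0.4]
width: 0.609
```

```bash
python3 - <<'E'
from h import *
# bar from earlier wrist picture
f=np.load('/tmp/wrist.npz');K,R,t=f['K'],f['R'],f['t']
for u,v in[(372,205),(497,172),(436,188)]:
    d=R.T@np.linalg.solve(K,[u,v,1]); o=-R.T@t; print('bar',o+d*(.132-o[2])/d[2])
p,d=grab('wrist'); cv2.imwrite('pics/w2.png',p[...,::-1])
s=telemetry.sense(); print({k:np.round(s[k],4).tolist() for k in ('clock','tcp_pos','eef_rot','width')})
X,p=cloud('wrist'); x,y,z=np.moveaxis(X,-1,0)
from scipy.optimize import least_squares
q=X[(np.hypot(x-.442,y-.013)<.075)&(z>.104)&(z<.12)]
f=lambda a:np.abs(np.hypot(q[:,0]-a[0],q[:,1]-a[1])-.055)
print(len(q),least_squares(f,[.442,.013],loss='soft_l1',f_scale=.002).x,q.min(0),q.max(0))
E
```

```text
bar [0.40689659 0.25052888 0.132     ]
bar [0.40561424 0.35563687 0.132     ]
bar [0.40614154 0.3051551  0.132     ]
{'clock': 2.075, 'tcp_pos': [0.454, 0.0666, 0.1629], 'eef_rot': [0.7917, 0.6109, -0.0027, -0.001], 'width': 0.6088}
3865 [0.44146422 0.01276227] [ 0.38503483 -0.04605035  0.10400038] [0.49944129 0.07051227 0.11322192]
```

View pics/w2.png

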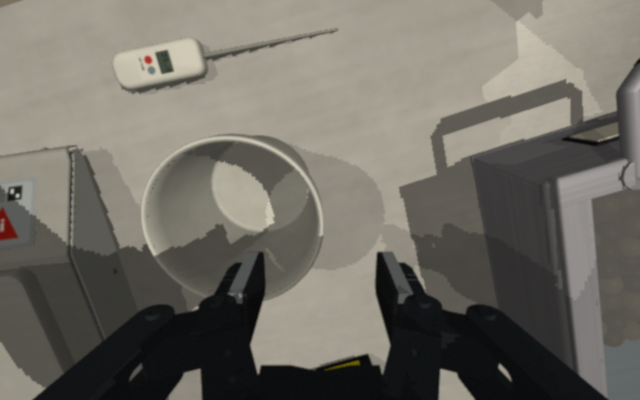

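The tub is at (0.4415, 0.013), and the fingers are set to straddle its +y rim wall. I'll descend and pinch.

Emit:
jog_arm(moves=[[-1,1,25,0],[0,0,25,0],[0,0,20,0],[0,0,9,0],[0,0,4,0]])

```text
clock: 2.7
tcp_pos: [0.4567, 0.0657, 0.0832]
eef_rot: [0.792, 0.611, 0.0, -0.0]
contact_force: [0.4, -0.7, 0.2]
width: 0.607
```

Emit:
jog_arm(moves=[[0,0,0,0],[0,0,0,0],[0,0,0,0],[0,0,0,0],[0,0,0,0]], grip=255, squeeze=25)

```text
clock: 3.32
tcp_pos: [0.4572, 0.0644, 0.084]
eef_rot: [0.792, 0.61, 0.001, 0.0]
contact_force: [-1.0, -1.1, 6.4]
width: 0.077
```

Emit:
jog_arm(moves=[[0,0,0,0],[0,0,0,0],[0,0,0,0],[0,0,-5,0],[0,0,-10,0]])

```text
clock: 3.95
tcp_pos: [0.456, 0.065, 0.0983]
eef_rot: [0.792, 0.61, -0.0, -0.0]
contact_force: [0.1, -0.9, -0.7]
width: 0.066
```

```bash
python3 - <<'E'
from h import *
p,d=grab('wrist'); a,_=grab('side'); cv2.imwrite('pics/w3.png',np.vstack([p[100:,:],cv2.resize(a[120:300,240:480],(640,480))[:300]])[...,::-1])
s=telemetry.sense(); print({k:np.round(s[k],4).tolist() for k in ('clock','tcp_pos','eef_rot','width','contact_force','joint_pos')})
E
```

```text
{'clock': 4.05, 'tcp_pos': [0.4572, 0.0653, 0.0993], 'eef_rot': [0.7921, 0.6104, 0.0012, 0.0001], 'width': 0.0689, 'contact_force': [0.2638, -0.4109, -0.9258], 'joint_pos': [-0.5126, 0.3086, 0.3337, 2.1718, -0.16, 0.6813, 1.2439]}
```

View pics/w3.png

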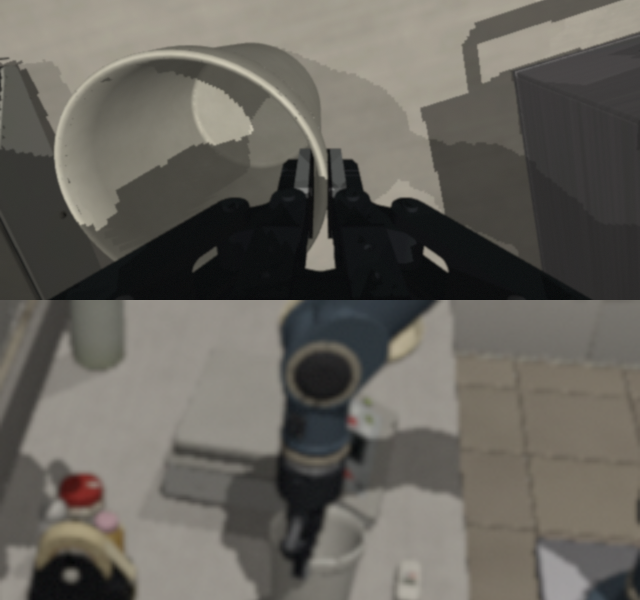

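The tub is held at its rim, with the wall between the pads at (325,180). Next I'll lift it and carry it over the scale.

Emit:
jog_arm(moves=[[0,0,-20,0],[0,0,-30,0],[0,0,-35,0],[0,0,-30,0],[0,0,-12,0]])

```text
clock: 4.68
tcp_pos: [0.4571, 0.0652, 0.2267]
eef_rot: [0.792, 0.61, 0.001, 0.0]
contact_force: [0.5, 0.6, -1.3]
width: 0.066
```

Emit:
jog_arm(moves=[[-12,7,0,0],[-25,15,0,0],[-30,18,0,0],[-30,18,0,0],[-30,18,0,0]])

```text
clock: 5.3
tcp_pos: [0.4968, -0.0794, 0.2235]
eef_rot: [0.792, 0.61, -0.001, -0.001]
contact_force: [-0.3, 0.2, -0.9]
width: 0.068
```

Emit:
jog_arm(moves=[[-30,18,0,0],[-30,18,0,0],[-30,18,0,0],[-22,14,0,0],[-12,8,0,0]])

```text
clock: 5.92
tcp_pos: [0.5384, -0.2189, 0.2235]
eef_rot: [0.793, 0.609, -0.001, -0.001]
contact_force: [-0.4, 0.1, -1.6]
width: 0.069
```

```bash
python3 - <<'E'
from h import *
p,d=grab('wrist'); a,_=grab('scene'); cv2.imwrite('pics/w4.png',np.vstack([p[100:,:],cv2.resize(a[160:310,200:440],(640,400))[:300]])[...,::-1])
s=telemetry.sense(); print({k:np.round(s[k],4).tolist() for k in ('clock','tcp_pos','eef_rot','width','contact_force','joint_pos')})
from scipy.optimize import least_squares
zr=s['tcp_pos'][2]+.031
for n in('scene','wrist'):
    X,p=cloud(n);x,y,z=np.moveaxis(X,-1,0); g=s['tcp_pos'][:2]-[.0138,.052]
    r=np.hypot(x-g[0],y-g[1])
    q=X[(r<.068)&(abs(z-zr)<.015)]
    A=np.c_[q[:,:2],np.ones(len(q))]
    f=lambda a:np.abs(np.hypot(q[:,0]-a[0],q[:,1]-a[1])-.055)
    a=least_squares(f,g,loss='soft_l1',f_scale=.002).x
    rr=np.hypot(q[:,0]-a[0],q[:,1]-a[1]); k=(rr<.06)&(rr>.051); 
    print(n,len(q),'axis',a,'guess',g,'zmax',np.percentile(q[:,2],98))
    for th in range(0,360,45):
        b=q[k&(np.abs((np.degrees(np.arctan2(q[:,1]-a[1],q[:,0]-a[0]))-th+180)%360-180)<22)]
        if len(b)>5: print(th,len(b),np.percentile(b[:,2],90).round(4),end=' | ')
    print()
    m=X[(abs(z-.104)<.005)&(x>.35)&(x<.7)&(y<-.1)&(y>-.45)&(r>.07)]
    if len(m)>50: print('platter',len(m),np.median(m,0),cv2.minAreaRect((m[:,:2]*1000).astype(np.float32)))
E
```

```text
{'clock': 6.025, 'tcp_pos': [0.5388, -0.2185, 0.2241], 'eef_rot': [0.793, 0.6092, -0.0011, -0.0004], 'width': 0.0642, 'contact_force': [0.1718, -0.4133, -1.1788], 'joint_pos': [-0.1059, 0.3497, 0.5406, 1.7945, -0.2025, 1.0547, 1.8189]}
scene 350 axis [ 0.52258485 -0.27504796] guess [ 0.52502346 -0.27050473] zmax 0.2638051654528305
0 41 0.2467 | 45 51 0.2479 | 90 42 0.2494 | 135 29 0.2492 | 180 34 0.2457 | 225 27 0.2427 | 270 17 0.2424 | 315 22 0.2445 | 
platter 3103 [ 0.48717078 -0.33480219  0.103783  ] ((526.1134033203125, -272.45111083984375), (233.02952575683594, 201.77296447753906), 83.22686767578125)
wrist 8928 axis [ 0.52149131 -0.27043919] guess [ 0.52502346 -0.27050473] zmax 0.2694043682115369
45 518 0.2613 | 90 1821 0.2613 | 135 1660 0.2494 | 180 1121 0.2467 | 225 808 0.2428 | 270 544 0.2417 | 315 164 0.2424 | 
platter 27959 [ 0.46059993 -0.20278134  0.10419778] ((525.0689697265625, -271.022705078125), (231.1148681640625, 199.80516052246094), 83.34632873535156)
```

View pics/w4.png

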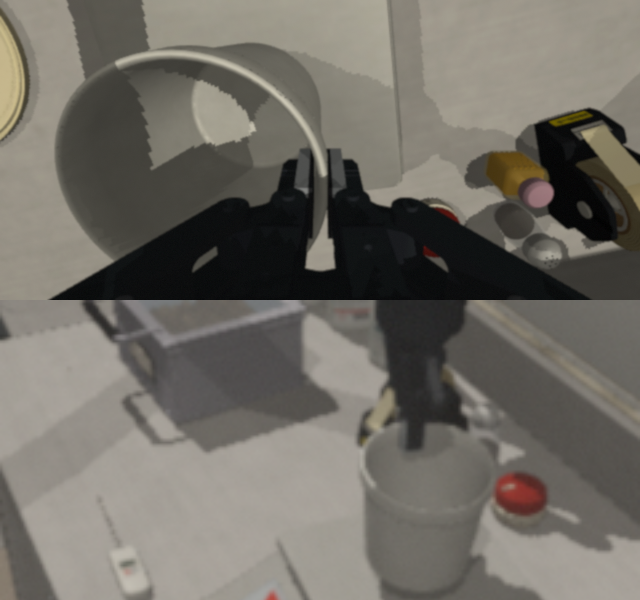

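The tub hangs about 4° low on its far side. Its axis is at (0.522, -0.272) against the platter centre at (0.525, -0.271). I'll lower it.

Emit:
jog_arm(moves=[[0,2,6,0],[0,1,7,0],[0,0,5,0],[0,0,3,0],[0,0,1,0]])

```text
clock: 6.65
tcp_pos: [0.5424, -0.2173, 0.2031]
eef_rot: [0.792, 0.61, -0.0, -0.0]
contact_force: [-0.5, 0.4, -0.8]
width: 0.068
```

Emit:
jog_arm(moves=[[0,0,1.5,0],[0,0,1.5,0],[0,0,1.5,0],[0,0,1.5,0],[0,0,0,0]])

```text
clock: 7.28
tcp_pos: [0.5424, -0.2174, 0.1971]
eef_rot: [0.792, 0.61, -0.0, -0.0]
contact_force: [-0.5, -0.2, -1.1]
width: 0.069
```

Emit:
jog_arm(moves=[[0,0,1.5,0],[0,0,1.5,0],[0,0,1.5,0],[0,0,0,0],[0,0,0,0]])

```text
clock: 7.9
tcp_pos: [0.5433, -0.2166, 0.1934]
eef_rot: [0.792, 0.611, 0.001, -0.0]
contact_force: [0.6, 3.7, 5.8]
width: 0.067
```

Emit:
jog_arm(moves=[[0,0,1,0],[0,0,0,0],[0,0,1,0],[0,0,0,0],[0,0,0,0]])

```text
clock: 8.52
tcp_pos: [0.5441, -0.2156, 0.1923]
eef_rot: [0.792, 0.611, 0.002, -0.0]
contact_force: [0.3, 7.2, 8.9]
width: 0.068
```

```bash
python3 - <<'E'
from h import *
p,d=grab('wrist'); grab('scene')
s=telemetry.sense(); print({k:np.round(s[k],4).tolist() for k in ('clock','tcp_pos','width','contact_force')})
from scipy.optimize import least_squares
zr=s['tcp_pos'][2]+.029
for n in('scene','wrist'):
    X,p=cloud(n);x,y,z=np.moveaxis(X,-1,0); g=s['tcp_pos'][:2]-[.0138,.052]
    q=X[(np.hypot(x-g[0],y-g[1])<.068)&(abs(z-zr)<.012)]
    f=lambda a:np.abs(np.hypot(q[:,0]-a[0],q[:,1]-a[1])-.055)
    a=least_squares(f,g,loss='soft_l1',f_scale=.002).x
    rr=np.hypot(q[:,0]-a[0],q[:,1]-a[1]); k=(rr<.06)&(rr>.051); print(n,a)
    for th in range(0,360,45):
        b=q[k&(np.abs((np.degrees(np.arctan2(q[:,1]-a[1],q[:,0]-a[0]))-th+180)%360-180)<22)]
        if len(b)>5: print(th,len(b),np.percentile(b[:,2],90).round(4),end=' | ')
E
```

```text
{'clock': 8.625, 'tcp_pos': [0.5441, -0.2156, 0.1923], 'width': 0.0663, 'contact_force': [0.0575, 6.1903, 9.5007]}
scene [ 0.52736988 -0.27027502]
0 42 0.2169 | 45 40 0.2169 | 90 40 0.2186 | 135 30 0.2184 | 180 35 0.216 | 225 33 0.2129 | 270 27 0.2127 | 315 24 0.2146 | wrist [ 0.5269492  -0.26683568]
45 533 0.2299 | 90 1631 0.2297 | 135 1679 0.2187 | 180 1219 0.2168 | 225 1219 0.2136 | 270 1163 0.2127 | 315 253 0.2134 |
```

The tapered wall aligns with the pads, so the tub tilts by about 0.05 rad and pressing can't cure that. I'll ease the preload and open the fingers in small steps so it settles gently.

Emit:
jog_arm(moves=[[1,0,-0.5,0],[0,0,-0.5,0],[0,0,0,0],[0,0,0,0],[0,0,0,0]], squeeze=20)

```text
clock: 9.25
tcp_pos: [0.5436, -0.2158, 0.1927]
eef_rot: [0.792, 0.611, 0.001, 0.0]
contact_force: [0.6, 3.2, 6.2]
width: 0.066
```

Emit:
jog_arm(moves=[[0,0,0,0],[0,0,0,0],[0,0,0,0],[0,0,0,0],[0,0,0,0]], grip=232)

```text
clock: 9.88
tcp_pos: [0.5426, -0.2166, 0.1916]
eef_rot: [0.792, 0.61, -0.0, -0.0]
contact_force: [0.2, 0.7, 0.3]
width: 0.09
```

Emit:
jog_arm(moves=[[0,0,0,0],[0,0,0,0],[0,0,0,0],[0,0,0,0],[0,0,0,0]], grip=222)

```text
clock: 10.5
tcp_pos: [0.5426, -0.2165, 0.1917]
eef_rot: [0.792, 0.61, -0.0, -0.0]
contact_force: [0.1, 0.7, -0.7]
width: 0.127
```

Emit:
jog_arm(moves=[[0,0,0,0],[0,0,0,0],[0,0,0,0],[0,0,0,0],[0,0,0,0]], grip=140)

```text
clock: 11.12
tcp_pos: [0.5427, -0.2165, 0.1918]
eef_rot: [0.792, 0.61, 0.0, -0.0]
contact_force: [-0.2, 0.0, -0.0]
width: 0.454
```

Emit:
jog_arm(moves=[[0,0,-8,0],[0,0,-15,0],[0,0,-25,0],[0,0,-25,0],[0,0,-15,0]])

```text
clock: 11.75
tcp_pos: [0.5433, -0.2169, 0.2822]
eef_rot: [0.792, 0.61, 0.001, 0.001]
contact_force: [-0.0, 0.6, 0.4]
width: 0.449
```

```bash
python3 - <<'E'
from h import *
p,d=grab('wrist'); cv2.imwrite('pics/w5.png',p[...,::-1]); grab('scene')
s=telemetry.sense(); print({k:np.round(s[k],4).tolist() for k in ('clock','tcp_pos','eef_rot','width','contact_force')})
from scipy.optimize import least_squares
for n in('scene','wrist'):
    X,p=cloud(n);x,y,z=np.moveaxis(X,-1,0); g=np.array([.527,-.27])
    q=X[(np.hypot(x-g[0],y-g[1])<.068)&(abs(z-.217)<.008)]
    f=lambda a:np.abs(np.hypot(q[:,0]-a[0],q[:,1]-a[1])-.055)
    a=least_squares(f,g,loss='soft_l1',f_scale=.002).x
    rr=np.hypot(q[:,0]-a[0],q[:,1]-a[1]); k=(rr<.06)&(rr>.051); print(n,a)
    for th in range(0,360,45):
        b=q[k&(np.abs((np.degrees(np.arctan2(q[:,1]-a[1],q[:,0]-a[0]))-th+180)%360-180)<22)]
        if len(b)>5: print(th,len(b),np.percentile(b[:,2],90).round(4),end=' | ')
E
```

```text
{'clock': 11.85, 'tcp_pos': [0.5436, -0.2171, 0.282], 'eef_rot': [0.7921, 0.6103, 0.0014, 0.0016], 'width': 0.4498, 'contact_force': [0.4109, 0.4178, 0.2034]}
scene [ 0.52849963 -0.26517472]
0 33 0.2146 | 45 35 0.2136 | 90 35 0.2146 | 135 25 0.2158 | 180 36 0.2151 | 225 44 0.2142 | 270 34 0.2138 | 315 25 0.2145 | wrist [ 0.52841688 -0.26249357]
0 159 0.2145 | 45 374 0.2145 | 90 355 0.2151 | 135 434 0.2158 | 180 414 0.2156 | 225 481 0.2145 | 270 496 0.2142 | 315 431 0.2148 |
```

View pics/w5.png

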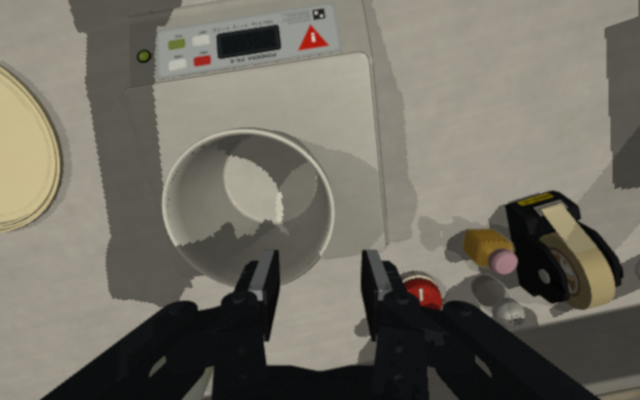

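The tub stands level on the platter, with its rim centred at pixel (248,205). Its axis is at (0.528, -0.264), about 8 mm from the platter centre. Now to the lid.

Emit:
jog_arm(moves=[[25,-14,0,0],[47,-27,0,0],[47,-27,0,0],[47,-27,0,0],[47,-27,0,0]])

```text
clock: 12.48
tcp_pos: [0.4779, 0.0222, 0.2791]
eef_rot: [0.792, 0.61, -0.0, -0.0]
contact_force: [0.2, 1.0, 0.5]
width: 0.447
```

Emit:
jog_arm(moves=[[47,-27,0,0],[47,-27,0,0],[47,-27,0,0],[47,-27,0,0],[20,-12,0,0]])

```text
clock: 13.1
tcp_pos: [0.4141, 0.2553, 0.2789]
eef_rot: [0.791, 0.612, -0.001, -0.0]
contact_force: [-0.1, -0.1, 0.3]
width: 0.447
```

Emit:
jog_arm(moves=[[0,0,0,10],[0,0,0,10],[0,0,0,10],[0,0,0,10],[0,0,0,10]])

```text
clock: 13.72
tcp_pos: [0.4155, 0.2519, 0.2789]
eef_rot: [0.976, 0.216, -0.001, 0.0]
contact_force: [0.4, 0.7, 0.4]
width: 0.454
```

Emit:
jog_arm(moves=[[0,0,10,10],[0,0,10,10],[0,0,10,3],[0,0,10,0],[0,0,0,0]])

```text
clock: 14.35
tcp_pos: [0.4154, 0.2519, 0.2387]
eef_rot: [1.0, 0.02, -0.001, 0.001]
contact_force: [-0.5, -0.0, 0.8]
width: 0.453
```

```bash
python3 - <<'E'
from h import *
np.set_printoptions(precision=4,suppress=True)
p,d=grab('wrist'); cv2.imwrite('pics/w6.png',p[...,::-1])
s=telemetry.sense(); print({k:np.round(s[k],4).tolist() for k in s if k!='effort'})
X,p=cloud('wrist');x,y,z=np.moveaxis(X,-1,0)
q=X[(p.max(-1)<60)&(z>.12)&(z<.145)&(x>.37)&(x<.45)&(y>.22)&(y<.39)]
if len(q): print(len(q),q.mean(0),q.min(0),q.max(0),cv2.minAreaRect((q[:,:2]*1000).astype(np.float32)))
E
```

```text
{'clock': 14.4, 'joint_pos': [-0.8951, 0.1487, 0.296, 1.9718, -0.0504, 1.0291, -0.5366], 'qd': [-0.0001, -0.01, -0.0006, -0.0171, 0.001, 0.0033, -0.0038], 'tcp_pos': [0.4158, 0.2521, 0.2393], 'eef_rot': [0.9998, 0.0198, -0.0004, 0.0003], 'contact_force': [-0.3187, 0.2584, 1.1821], 'ft_torque': [-0.0139, 0.0288, -0.0071], 'width': 0.4537}
2817 [0.408  0.3063 0.1342] [0.3983 0.2489 0.1278] [0.4459 0.3618 0.1378] ((409.6715087890625, 309.9320068359375), (118.56050872802734, 44.15556335449219), 75.39727783203125)
```

View pics/w6.png

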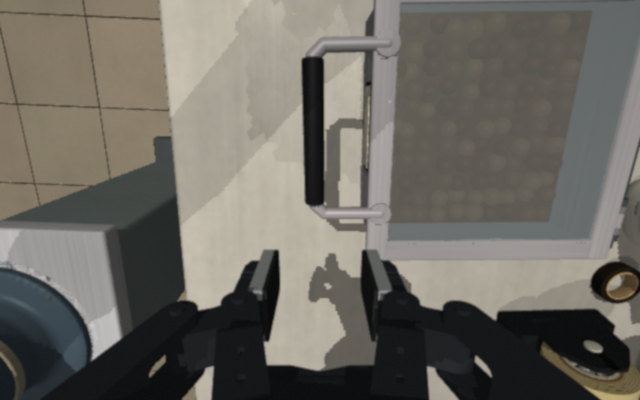

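The bar runs from (313,57) to (314,204), parallel to the pads and nearly centred between them at x≈318. It measures (0.408, 0.306).

Emit:
jog_arm(moves=[[-3,-22,10,0],[-3,-22,20,0],[0,-9,25,0],[0,0,25,0],[0,0,15,0]])

```text
clock: 15.02
tcp_pos: [0.407, 0.3062, 0.1432]
eef_rot: [1.0, 0.02, -0.001, 0.0]
contact_force: [-0.8, 0.1, 0.1]
width: 0.45
```

Emit:
jog_arm(moves=[[0,0,20,0],[0,0,12,0],[0,0,4,0],[0,0,0,0],[0,0,0,0]])

```text
clock: 15.65
tcp_pos: [0.4084, 0.3054, 0.1095]
eef_rot: [1.0, 0.019, 0.001, -0.001]
contact_force: [0.1, -0.4, -0.2]
width: 0.449
```

Emit:
jog_arm(moves=[[0,0,0,0],[0,0,0,0],[0,0,0,0],[0,0,0,0],[0,0,0,0]], grip=255, squeeze=40)

```text
clock: 16.27
tcp_pos: [0.4081, 0.3052, 0.109]
eef_rot: [1.0, 0.02, 0.0, -0.0]
contact_force: [0.2, 0.3, 2.5]
width: 0.172
```

Emit:
jog_arm(moves=[[0.3,0,-10.7,0],[0.9,0,-10.6,0],[3.1,0,-21.2,0],[4.8,0,-20.8,0],[6.7,0,-20.3,0]])

```text
clock: 16.9
tcp_pos: [0.4226, 0.3059, 0.193]
eef_rot: [1.0, 0.02, -0.001, -0.0]
contact_force: [0.8, 3.5, -6.2]
width: 0.173
```

Emit:
jog_arm(moves=[[8.4,0,-19.6,0],[10.1,0,-18.9,0],[11.7,0,-17.9,0],[0,0,0,0],[0,0,0,0]])

```text
clock: 17.52
tcp_pos: [0.45, 0.3072, 0.2487]
eef_rot: [1.0, 0.02, -0.004, 0.0]
contact_force: [-6.7, 1.1, -0.2]
width: 0.172
```

Emit:
jog_arm(moves=[[6.5,0,-8.6,0],[6.8,0,-8.2,0],[7.2,0,-7.9,0],[7.4,0,-7.6,0],[0,0,0,0]])

```text
clock: 18.15
tcp_pos: [0.476, 0.3086, 0.2821]
eef_rot: [1.0, 0.021, -0.006, 0.0]
contact_force: [-13.9, -0.5, 7.3]
width: 0.166
```

```bash
python3 - <<'E'
from h import *
np.set_printoptions(precision=4,suppress=True)
p,d=grab('wrist'); a,_=grab('side'); b,_=grab('scene')
cv2.imwrite('pics/w7.png',np.hstack([cv2.resize(a[130:330,240:440],(400,400)),cv2.resize(b[80:320,200:440],(400,400))])[...,::-1])
s=telemetry.sense(); print({k:np.round(s[k],4).tolist() for k in s if k!='effort'})
for n in('side','scene','wrist'):
    X,p=cloud(n);x,y,z=np.moveaxis(X,-1,0)
    # side rails of lid: y near bin edges, between hinge and handle
    q=X[(x>.47)&(x<.66)&(y>.2)&(y<.43)&(z>.14)&(abs((x-.654)+(z-.125))<.04)]
    if len(q)>20:
        c=np.polyfit(q[:,0],q[:,2],1); print(n,len(q),'lid slope deg',np.degrees(np.arctan(c[0])), q.min(0),q.max(0))
    q=X[(p.max(-1)<60)&(abs(x-s['tcp_pos'][0])<.04)&(abs(z-s['tcp_pos'][2]-.02)<.025)&(((y>.245)&(y<.285))|((y>.325)&(y<.365)))]
    if len(q): print(n,'bar',len(q),np.median(q,0))
X,p=cloud('scene');x,y,z=np.moveaxis(X,-1,0)
q=X[(np.hypot(x-.528,y+.264)<.068)&(abs(z-.217)<.012)]; print('tub rim',cv2.minEnclosingCircle((q[:,:2]*1000).astype(np.float32)),np.percentile(q[:,2],[5,95]))
E
```

```text
{'clock': 18.3, 'joint_pos': [-0.8832, 0.2573, 0.2933, 1.7377, -0.0871, 1.1696, -0.5226], 'qd': [-0.0017, 0.0001, 0.0009, 0.0019, 0.0001, -0.0013, 0.0006], 'tcp_pos': [0.4756, 0.3086, 0.2817], 'eef_rot': [0.9998, 0.0207, -0.0064, 0.0003], 'contact_force': [-13.8639, -1.0049, 7.3834], 'ft_torque': [-0.0346, 2.9906, 0.0846], 'width': 0.1682}
side 3238 lid slope deg -43.544998846017116 [0.47   0.2021 0.14  ] [0.6508 0.4206 0.3295]
side bar 92 [0.4766 0.3277 0.2999]
scene 368 lid slope deg -44.81912302805849 [0.47   0.201  0.1404] [0.6493 0.4127 0.3308]
scene bar 31 [0.4744 0.2632 0.2996]
wrist 44685 lid slope deg -44.35587993927217 [0.47   0.2072 0.14  ] [0.6499 0.4178 0.3338]
wrist bar 4115 [0.4752 0.3372 0.3018]
tub rim ((528.5744018554688, -265.0495300292969), 59.845130920410156) [0.2058 0.2147]
```

View pics/w7.png

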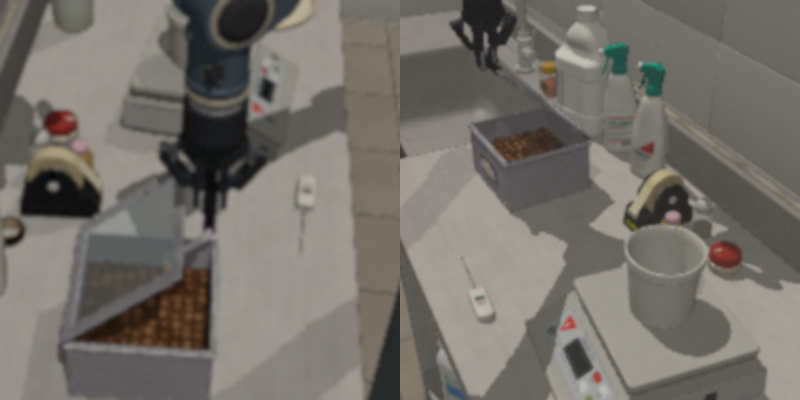

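The side crop shows the lid held about half open at (140,260). The scene view sees it edge-on, and the tub still stands on the platter. The lid measures 43.5–45°, but the arm bears about 15 N along the lid, so I'll relieve that with a few mm outward.

Emit:
jog_arm(moves=[[-1.5,0,-1,0],[-1.5,0,-1,0],[-1,0,0,0],[0,0,0,0],[0,0,0,0]])

```text
clock: 18.92
tcp_pos: [0.4766, 0.3086, 0.2828]
eef_rot: [1.0, 0.02, -0.001, -0.0]
contact_force: [-1.9, 4.1, -3.6]
width: 0.168
```

```bash
python3 - <<'E'
from h import *
np.set_printoptions(precision=4,suppress=True)
for n in('side','wrist','scene'): grab(n)
s=telemetry.sense(); print({k:np.round(s[k],4).tolist() for k in s if k!='effort'})
for n in('side','wrist'):
    X,p=cloud(n);x,y,z=np.moveaxis(X,-1,0)
    q=X[(x>.47)&(x<.66)&(y>.2)&(y<.43)&(z>.14)&(abs((x-.654)+(z-.125))<.04)]
    vx=cv2.fitLine(q[:,[0,2]].astype(np.float32),cv2.DIST_HUBER,0,.01,.01).ravel(); print(n,'lid deg',np.degrees(np.arctan2(vx[1],vx[0])))
print('asin',np.degrees(np.arcsin((s['tcp_pos'][2]+.019-.125)/.245))-.7)
X,p=cloud('scene');x,y,z=np.moveaxis(X,-1,0)
q=X[(np.hypot(x-.528,y+.264)<.068)&(abs(z-.217)<.012)]; print('tub rim',cv2.minEnclosingCircle((q[:,:2]*1000).astype(np.float32)))
E
```

```text
{'clock': 19.075, 'joint_pos': [-0.8865, 0.2529, 0.2945, 1.7407, -0.0814, 1.1615, -0.5286], 'qd': [0.0011, -0.0003, -0.0011, 0.0033, -0.0011, 0.0009, -0.0005], 'tcp_pos': [0.4766, 0.3086, 0.2828], 'eef_rot': [0.9998, 0.0198, -0.0013, -0.0003], 'contact_force': [-3.1359, 4.7398, -3.9661], 'ft_torque': [0.9298, 1.1341, 0.1213], 'width': 0.1667}
side lid deg -43.72079
wrist lid deg -43.825085
asin 45.48586715863415
tub rim ((528.931640625, -264.7514343261719), 59.55281448364258)
```

```bash
python3 -c "
from rig import workorder; print(workorder.close_job())"
```

```text
the job is handed in; nothing more can be done
None
```

The tub is standing on the platter, let go, and the arm is holding the bin lid about half open. I handed the job in at about 19 s of the 58 s allowed; it reported no verdict.

- **Tub:** it stands upright, with its rim level to within about 2 mm. Its axis is at about (0.528, -0.264), roughly 8 mm from the platter centre, against the 35 mm allowed. While still pinched it hung about 4° off level, because its tapered wall followed the pads. It settled level when I opened the fingers in small steps, and it had not moved at the last check.
- **Lid:** the arm still has the bar gripped at 40 N. Depth images give the lid angle as 43.7–43.8°, while the bar height gives 45.5°. The two disagree by about 2°, but both are inside the 37–53° allowed. I eased out a strain of about 15 N along the lid, and the wrist then read about 7 N with the arm at rest.
- **Other things:** the arm stayed well clear of the timer, salt shaker and jar. I did not measure their positions again at the end.

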